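# Unlock the bedside valuables box and hold the key turned

## Robot

A 7-joint arm with a two-finger parallel gripper is mounted at the origin on the work surface. World frame = base frame: x ahead of the robot, y to its left, z up, the work surface at z = 0. Lengths are in mm, angles in rad, forces in N, time in s.
With the tool pointing down it reaches from about 400 to 875 mm from the base axis. Payload 4.4 kg.
Tool frame: the origin (TCP) lies at the very end of the fingers, on their centre line; the grasp point (between the pads) lies 19 mm behind it; z points along the fingers, y is the line along which they close (so a half turn about z gives the same grasp; the last joint's range is limited). The gripper opens to 85 mm and grips with 20 to 120 N. Pads are 22 mm wide; open, the fingers measure 114 mm over their backs; the gripper's body (76 mm by 85 mm) begins 54 mm behind the grasp point. The pads swing forward as they close: fully open they stand 13 mm farther back than shut.
Start: joints at [-1.396, 0.628, 0.038, 1.517, -0.027, 0.996, -0.02], TCP at [154.985, 631.267, 199.313] pointing down, gripper open.
Joint ranges: [-3.06, 3.06], [-0.37, 2.12], [-1.25, 1.32], [0.18, 2.47], [-1.1, 4.24], [0.23, 1.98], [-2.94, 2.94]. Speed limits (rad/s): [2.57, 2.57, 3.14, 3.14, 3.14, 3.14, 3.14].

## Interface

Orientations are given as [roll, pitch, yaw] about the fixed x, y, z axes, in that order (R = Rz(yaw) Ry(pitch) Rx(roll)).
In Python, from cell import monitor, viewer, workorder gives the robot as it stands.
- The arm moves only by the tool arm_command, never from a script. Its argument "series" is one flat list of numbers, 5 for each row, row after row: the opening in per cent of the stroke, from 0 (shut) to 100 (fully open), then the shift along the tool's x, y, z in cm, then the turn about the tool's z in degrees. In form: [claw, x, y, z, roll, claw, x, y, z, roll, ...]. A call has exactly 5 rows; each row is the pose to reach, as a shift and turn from the pose commanded when the call began, along the tool's axes at that moment; what a row does not reach only later rows make up. A row lasts 1/12 s, in which the tool goes at most 41.7 mm and 7.16 degrees, less where a joint would pass 70% of its speed; a pose out of reach is approached as far as the arm can. A call with a gripper value outside its range is refused whole. The fingers move at their own pace and stop on an object; the grip force is fixed at half the most. Time passes only in rows, so rows that repeat a pose let the fingers close, or fill a call up. It gives the time, the measured TCP pose, the force, the opening and the grip force at its end, in the units of the state.
- monitor.read_state(): the state, without advancing time (a new reading comes with each control period).
- viewer.get_image(name): name is "side" or "top" or "wrist"; returns (picture, depth): 480x640x3 uint8, red, green, blue; 480x640 float32, mm along the optical axis (not along the pixel's ray), 0 where there is no reading.
- viewer.camera_model(name): a dict with "mtx" (3x3 intrinsics, pixels), "R" (3x3) and "t" (3): a world point X has camera coordinates R X + t. Camera axes: x right, y down, z forward; pixel columns grow to the right and rows downward; lengths in mm; the calibration is good to about 2 mm. A picture is of the moment at which its call begins: read the wrist's pose just before it. camera_model takes no time and is no camera call; for the wrist camera it gives the pose at the moment of the call.
- workorder.finish_job(): hands the job in; it is judged then, once.
The state is a dict: "clock": time; "qpos": joint angles; "qd": joint speeds; "tau": joint torques, N m; "eef_pos": TCP position; "tool_rot": TCP orientation; "force": force on the tool from outside, world axes, zero at the start; "torque": the same for the moment, N m; "width": finger opening in mm; "gripper_force": force on a finger pad.
Only numpy, scipy, OpenCV 4.12 (cv2) and the standard library are available. Lean on these libraries where they do the work, as an engineer would, in place of code of your own. Each camera call takes 0.05 s, during which the arm holds its last target. There are 200 camera calls.

## Task

Lift the flat-bladed key up and off its hook, push it down into the lock on top of the grey valuables box, working it past the sticky pins until it is fully home, then turn it a quarter turn clockwise (seen from above). Finish while still gripping the key and holding it turned against the lock's spring, fully home; do not let go. Leave the opener on its hook and the other things where they are.

Things in the scene. Friction and masses are not known exactly. Their poses are not given: they have to be found in the camera images.
- key: Key hanging blade down on one of the two hooks (which one varies). Origin: middle of the blade's tip; z up the key, y its width, x its thickness. From the tip up: flat steel blade 0-36 mm, 16 wide, 5 thick, symmetric under a half turn; shoulder bar 36-46 mm, 26 wide, 10 thick; eye window 46-74 mm, 16 wide, hook rod along x through it; black grip head 74-112 mm. 90 g (varies).
- key_head (a point): Middle of the key's grip head, 93 mm above the blade's tip, axes as the key's. The head is 38 mm tall (z), 26 mm wide (y), 12 mm thick (x), with flat faces, free above the hook: grip its upper 25 mm, across thickness or width, so that the fingers stay above the hook.
- hook_stand: Fixed stand, base 110 x 190 x 14 mm, origin on the table, yaw varies. Two hooks of 6 mm rod at its y = -60 and +60 mm: each rises at x = +48 mm, runs level to -x, axis 125 mm above the table, and ends in a tip turned up at x = -30 to -40 mm, top 137 mm up. Things hang at x = 0 with the stand's yaw, blade tip 54.5 mm up. To unhook: raise 16 mm, then draw 60 to 100 mm along its -x.
- opener: Bottle opener with the same handle as the key but a steel ring, 45 mm across, in place of the blade; hangs on the other hook, same frame as the key (origin near the ring's bottom). Leave it there.
- lockbox: Fixed grey steel valuables box, 180 (x) x 140 (y) x 85 mm high, origin at the centre of its underside, yaw varies. The lock sits in its top, 30 mm from the centre towards the box's -x; a steel collar 48 mm across, 4 mm high, surrounds the brass plug. The dish stands on the top's other end.
- keyway (a point): Mouth of the key slot, 90 mm above the table, z up. Slot 17.5 mm along point y, 6.5 mm along x, chamfered, 40 mm deep. Key goes straight down, key y along slot y (either way), until its shoulder lies on the plug: tip 36 mm below this point. Two sprung sticky pins, 14 and 20 mm down, yield to up to 12 N, push back some 8 N, and block turning until the tip is about 33 mm deep. Turns with the plug.
- plug (a joint): Turn of the lock's plug in rad: 0 = locked (as it starts), grows clockwise seen from above, stop at 1.66 (a quarter turn is 1.57). A spring turns it back if let go, about 0.12 N m at a quarter turn. The blade has about 0.09 rad of play in the slot.
- dispenser: Empty white pump bottle, 66 mm across, 173 mm tall, at one side. Leave alone. Origin at its base.
- mug: Stainless travel mug with lever lid, 76 mm across, 161 mm tall, at the other side. Leave alone. Origin at its base.
- dish: Grey ceramic ring dish, 64 mm across, 18 mm high, on the valuables box, centre about 78 mm from the lock. Leave alone. Origin at its base.
- brush: Wooden nail brush, 90 x 38 x 28 mm, between the box and the stand. Leave alone. Origin at its underside.
- pen: Blue pen, 135 mm long, 10 mm thick, lying on the table in front (-x) of the hook stand. Leave alone. Origin at the middle of its underside.
There are look-alikes about, which are no part of the job. Leave any pink look-alike of the key alone. There is more than one size of the hook_stand; the one meant has the size given above.

How it is judged (in metres and radians):
On the way, in this order (a step that is already met when the one before it is completed fails the run):
1. the key is off its hook, held by the fingers (distance of key from where it was at the start of the episode above 0.06 m and contact force between key and hook_stand below 0.05 N and contact force between the fingers and key above 1 N), for 0.2 s.
2. the key is fully home in the lock, not yet turned (z of key in the frame of keyway below -0.032 m and horizontal distance between key and keyway below 0.005 m and value of joint plug below 0.35 rad), for 0.1 s.
3. the key, fully home, has turned the plug a quarter turn (z of key in the frame of keyway below -0.032 m and horizontal distance between key and keyway below 0.005 m and value of joint plug above 1.3 rad and contact force between the fingers and key above 1 N), for 0.2 s.
At the end, for the whole second after the job is handed in: Key blade at least 32 of its 36 mm deep in the keyway and within 5 mm of its axis, plug turned more than 1.3 rad (75 degrees) clockwise, the fingers pressing on the key with more than 1 N, key still; opener still on its hook (all of step 3 and linear speed of key below 0.03 m/s and contact force between key and hook_stand below 0.05 N and height (world z) of opener above 0.045 m); the arm keeps its last pose, push and grip.
It fails at once if the opener is knocked or taken off its hook (distance of opener from where it was at the start of the episode above 0.04 m).
It fails at once if the dispenser, mug, dish, brush or pen is pushed away (distance of any of dispenser, mug, dish, brush, pen from where it was at the start of the episode above 0.03 m).
It also fails if it takes over 51 s, if anything falls off the work surface, if the arm or the gripper's body presses on something with over 40 N, if the wrist force passes 120 N, or if a joint passes its speed limit or range.

## Working session

There is one attempt and no reset: what is moved stays moved. The work goes in short steps, Python scripts to look and compute and a tool call to move; the robot and the scene stay as the last step left them, time stands still between calls to the robot, and variables do not carry over. Pictures are saved under pics/ and viewed, at most 10 in all, crops included, and the job is handed in when it is done.

Besides the shell and the picture viewer there is one more tool, called after "Call:" as name(argument=value, ...) on one line, values as JSON. arm_command: Moves the arm, as the interface text tells. Its arguments: {"type":"object","properties":{"series":{"type":"array","items":{"type":"number"}}},"required":["series"]}

```bash
mkdir -p pics; cat > h.py <<'E'
import numpy as np, cv2
from cell import monitor, viewer, workorder
def snap(n,f):
    m=viewer.camera_model(n); p,d=viewer.get_image(n)
    cv2.imwrite(f'pics/{f}.png',p[:,:,::-1]); np.savez(f'pics/{f}.npz',p=p,d=d,K=m['mtx'],R=m['R'],t=m['t'])
def load(f):
    z=np.load(f'pics/{f}.npz'); return z['p'],z['d'],np.array(z['K']),np.array(z['R']),np.array(z['t']).ravel()
def pts(f):
    p,d,K,R,t=load(f); v,u=np.mgrid[:480,:640]
    c=np.stack([(u-K[0,2])/K[0,0]*d,(v-K[1,2])/K[1,1]*d,d],-1)
    return (c-t)@R
def ray(f,u,v,z):
    p,d,K,R,t=load(f); C=-R.T@t; r=R.T@np.linalg.inv(K)@[u,v,1]; return C+r*(z-C[2])/r[2]
E
python3 - <<'E'
from h import *
s=monitor.read_state(); print({k:np.round(v,3) for k,v in s.items()})
snap('top','top0'); snap('side','side0'); snap('wrist','wr0')
a=[cv2.imread(f'pics/{n}.png') for n in('top0','side0','wr0')]
cv2.imwrite('pics/m.png',np.vstack([np.hstack([cv2.resize(a[0],(400,300)),cv2.resize(a[1],(400,300))]),np.hstack([cv2.resize(a[2],(400,300)),np.zeros((300,400,3),np.uint8)])]))
for n in('top0','side0'):
    p,d,K,R,t=load(n); print(n,-R.T@t,K[0,0],R[2])
E
```

```text
{'clock': np.float64(0.0), 'qpos': array([-1.396,  0.629,  0.038,  1.518, -0.027,  0.996, -0.02 ]), 'qd': array([-0.   ,  0.   ,  0.   , -0.   , -0.001, -0.001, -0.   ]), 'tau': array([ 1.0000e-03, -5.6340e+01,  1.2260e+00, -1.9343e+01,  1.1000e-02,
        1.1000e-02,  0.0000e+00]), 'eef_pos': array([154.795, 630.561, 198.385]), 'tool_rot': array([-3.14 ,  0.   ,  2.901]), 'force': array([-0.318, -1.072,  0.546]), 'torque': array([-0.028, -0.001, -0.032]), 'gripper_force': np.float64(0.0), 'width': np.float64(85.207)}
top0 [ 200.34149868   -2.32673091 1572.24693612] 515.6767247488037 [ 0.16794887  0.01674814 -0.98565343]
side0 [  54.78619253 -757.6348198  1021.39544393] 515.2413858445533 [ 0.30075233  0.60422956 -0.73787172]
```

View pics/m.png

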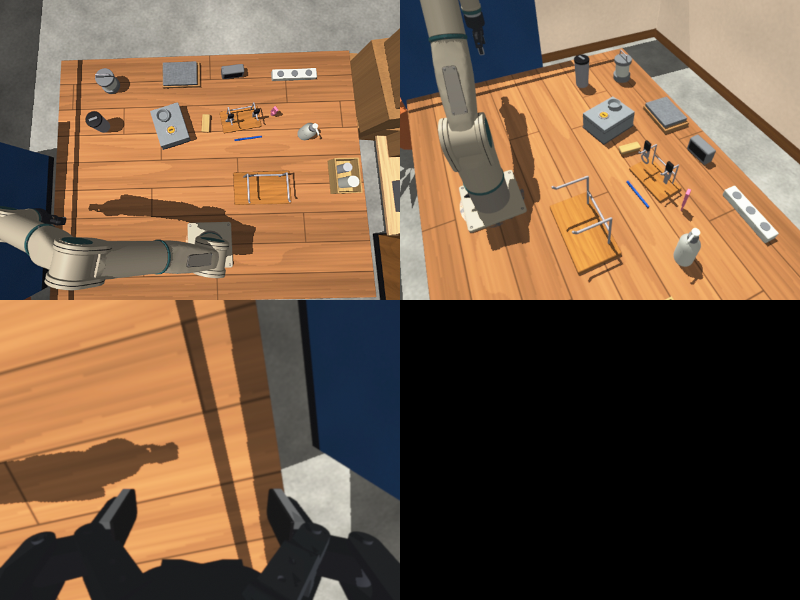

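The montage shows the top view (scale 0.625), with the small stand at about (240,118), the larger stand at (263,187), the box with brass lock at (171,129) and a pink key at (276,112). The wrist view shows only table. Next I take close crops.

```bash
python3 - <<'E'
from h import *
a=cv2.imread('pics/top0.png');b=cv2.imread('pics/side0.png')
A=cv2.resize(a[150:220,340:460],(800,467),interpolation=cv2.INTER_CUBIC)[:300]
B=cv2.resize(b[210:330,340:480],(400,343),interpolation=cv2.INTER_CUBIC)
A=cv2.resize(a[155:225,335:455],(514,300),interpolation=cv2.INTER_CUBIC)
C=cv2.resize(a[155:245,230:340],(367,300),interpolation=cv2.INTER_CUBIC)
B=cv2.resize(b[215:325,360:480],(327,300),interpolation=cv2.INTER_CUBIC)
o=np.zeros((600,800,3),np.uint8);o[:300,:514]=A;o[300:,:367]=C;o[300:,400:727]=B
cv2.imwrite('pics/c1.png',o)
X=pts('top0')
p=load('top0')[0].astype(int)
for uv in[(384,190),(370,180),(410,180),(273,207),(420,300),(441,179)]: print(uv,X[uv[1],uv[0]].round(),p[uv[1],uv[0]])
# box top points
m=(abs(X[...,2]-85)<6)&(X[...,0]>300)
n,l,s,c=cv2.connectedComponentsWithStats(m.astype(np.uint8))
for i in range(1,n):
    if s[i,4]>60: print(s[i],X[l==i].mean(0).round(1),cv2.minAreaRect(X[l==i][:,:2].astype(np.float32)))
# brass
hsv=cv2.cvtColor(load('top0')[0],cv2.COLOR_RGB2HSV)
m=(hsv[...,1]>140)&(hsv[...,0]>18)&(hsv[...,0]<32); m[:, :240]=0;m[:,310:]=0;m[:180]=0;m[235:]=0
v,u=np.nonzero(m);print('brass',len(u),u.mean(),v.mean(),ray('top0',u.mean(),v.mean(),90))
# black heads
m=(X[...,2]>120)&(X[...,2]<190)&(X[...,0]>300)&(X[...,1]<-50)&(X[...,1]>-230)
n,l,s,c=cv2.connectedComponentsWithStats(m.astype(np.uint8))
for i in range(1,n):
    if s[i,4]>5: print('tall',s[i],X[l==i].mean(0).round(1),X[l==i].max(0).round())
E
```

```text
(384, 190) [ 600. -169.   15.] [205 134  64]
(370, 180) [ 635. -128.   10.] [109  68  31]
(410, 180) [ 594. -231.  144.] [8 7 8]
(273, 207) [542. 169.  81.] [87 65 29]
(420, 300) [ 258. -260.   19.] [222 144  70]
(441, 179) [ 607. -329.   97.] [145  74  95]
[ 240  164   62   70 2189] [562.  170.9  85.5] ((568.5265502929688, 176.1297607421875), (181.62490844726562, 140.42086791992188), 16.302339553833008)
[253 177  15  15 110] [612.2 206.7  87.9] ((610.3003540039062, 205.5966796875), (40.907135009765625, 41.19652557373047), 24.415258407592773)
[569 252   8  29  83] [ 340.1 -689.4   86.1] ((340.46636962890625, -689.9032592773438), (80.43441009521484, 11.7971830368042), 1.9285229444503784)
brass 79 273.4810126582278 207.0253164556962 [540.13219123 166.10095176  90.        ]
tall [404 164   8  19  63] [ 608.  -223.6  145.8] [ 647. -215.  173.]
tall [363 171  11  29 119] [ 581.6 -110.8  145.6] [629. -97. 176.]
tall [392 277   6   6  27] [ 309.4 -170.4  168.4] [ 316. -167.  184.]
```

View pics/c1.png

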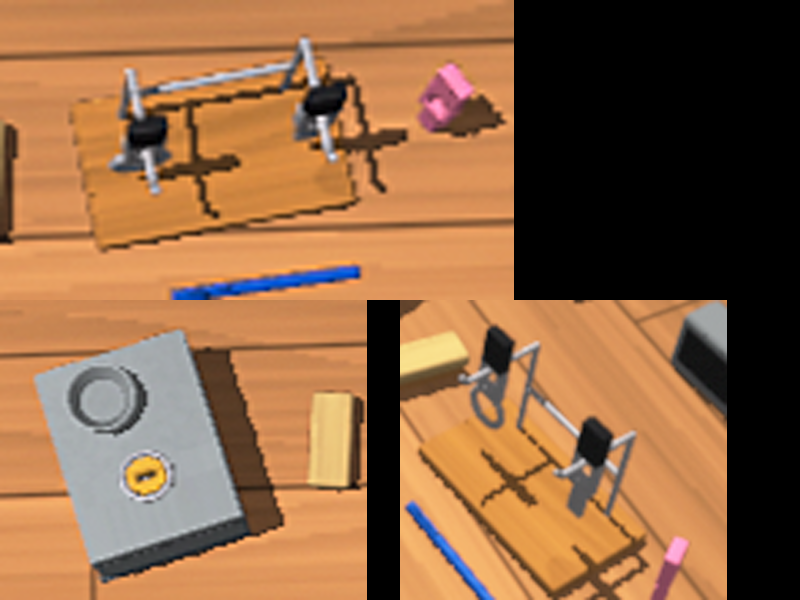

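Possible keys: left hook item (369,187) has a ring, so it is the opener. Right hook item (411,179) has a flat blade, so it is the key. The pink key at (440,179) is a look-alike. The larger stand at (420,300) is not the one meant. I choose the right hook; the crop confirms its flat blade.

```bash
python3 - <<'E'
from h import *
X=pts('top0');p=load('top0')[0]
for n in('top0','side0'):
  X=pts(n);p=load(n)[0]
  m=(p.max(2)<50)&(X[...,2]>110)&(X[...,2]<185)&(X[...,0]>500)&(X[...,1]<-50)&(X[...,1]>-260)
  k,l,s,c=cv2.connectedComponentsWithStats(m.astype(np.uint8))
  for i in range(1,k):
    if s[i,4]>8: print(n,s[i],c[i].round(1),X[l==i].mean(0).round(1),np.percentile(X[l==i],[2,98],axis=0).round(),ray(n,*c[i],147.5).round(1))
X=pts('top0')
m=(abs(X[...,2]-14)<5)&(X[...,0]>480)&(X[...,0]<720)&(X[...,1]<-50)&(X[...,1]>-300)
k,l,s,c=cv2.connectedComponentsWithStats(m.astype(np.uint8));i=1+s[1:,4].argmax()
print('base',s[i],cv2.minAreaRect(X[l==i][:,:2].astype(np.float32)))
_,d,K,R,t=load('wr0'); C=-R.T@t
st=monitor.read_state(); yw=st['tool_rot'][2]
T=np.array([[np.cos(yw),np.sin(yw),0],[np.sin(yw),-np.cos(yw),0],[0,0,-1]])
print('cam in tool',T.T@(C-st['eef_pos']),'R cam->tool',(T.T@R.T).round(3), K)
E
```

```text
top0 [406 174  10   8  59] [410.5 177.8] [ 596.2 -230.5  158.3] [[ 592. -242.  132.]
 [ 604. -219.  173.]] [ 599.3 -232.2  147.5]
top0 [365 182   9   8  54] [369.1 185.5] [ 578.1 -112.7  157.4] [[ 573. -124.  129.]
 [ 585. -101.  174.]] [ 580.7 -113.5  147.5]
side0 [391 225  10  17 125] [395.4 233.4] [ 578.5 -114.8  153. ] [[ 575. -125.  130.]
 [ 585. -102.  172.]] [ 581.8 -110.7  147.5]
side0 [425 259  13  17 147] [430.7 267.2] [ 596.4 -232.9  153.2] [[ 593. -243.  130.]
 [ 604. -221.  170.]] [ 600.  -229.4  147.5]
base [ 351  168   67   45 1459] ((600.92724609375, -169.5093994140625), (113.75068664550781, 190.41529846191406), 8.891077995300293)
cam in tool [  77.85248247    0.33585835 -174.56897847] R cam->tool [[-0.001 -0.953 -0.302]
 [ 1.     0.    -0.003]
 [ 0.003 -0.302  0.953]] [[359.73855266   0.         322.74391774]
 [  0.         359.73855266 236.53634178]
 [  0.           0.           1.        ]]
```

Call:
arm_command(series=[100,-3.2,-2.4,-0.4,0,100,-6.4,-4.8,-0.8,0,100,-9.7,-7.2,-1.2,0,100,-12.9,-9.6,-1.5,0,100,-16.1,-12,-1.7,0])

```text
clock: 0.57
eef_pos: [283.7, 474.7, 216.4]
tool_rot: [3.142, 0.0, 2.901]
force: [1.4, 0.1, -0.1]
width: 85.5
gripper_force: 0.0
```

Call:
arm_command(series=[100,-3.2,-2.4,-0.4,0,100,-6.4,-4.8,-0.8,0,100,-9.7,-7.2,-1.2,0,100,-12.9,-9.6,-1.5,0,100,-16.1,-12,-1.7,0])

```text
clock: 0.98
eef_pos: [411.5, 319.7, 233.6]
tool_rot: [3.141, 0.0, 2.901]
force: [0.8, 0.5, -0.3]
width: 85.6
gripper_force: 0.0
```

Call:
arm_command(series=[100,-3.2,-2.4,-0.4,6,100,-6.4,-4.8,-0.8,13,100,-9.7,-7.2,-1.2,20,100,-12.9,-9.6,-1.5,27,100,-16.1,-12,-1.7,34])

```text
clock: 1.4
eef_pos: [539.1, 164.7, 250.7]
tool_rot: [3.141, -0.0, 2.301]
force: [0.4, 1.1, 0.3]
width: 85.4
gripper_force: 0.0
```

Call:
arm_command(series=[100,0,0,0,7,100,0,0,0,14,100,0,0,0,21,100,0,0,0,28,100,0,0,0,33])

```text
clock: 1.82
eef_pos: [538.0, 166.3, 250.0]
tool_rot: [-3.141, 0.0, 1.725]
force: [-0.3, -0.5, -0.4]
width: 85.5
gripper_force: 0.0
```

```bash
python3 - <<'E'
from h import *
s=monitor.read_state(); print(s['clock'],s['eef_pos'],s['tool_rot'],s['qpos'].round(2),s['force'],s['qd'].round(2))
snap('wrist','wl')
E
```

```text
1.8167 [537.97994189 166.32644759 249.99619631] [-3.14089211e+00  1.04143570e-04  1.72541527e+00] [-0.62  0.47  0.41  1.71 -0.22  1.01  0.02] [-0.33387763 -0.45121773 -0.4486238 ] [-0.18  0.04  0.27  0.01 -0.15  0.02 -0.85]
```

View pics/wl.png

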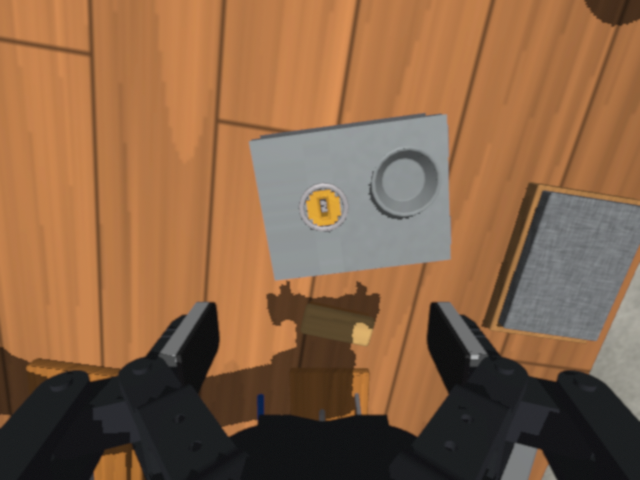

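The lock (brass plug) is at (324,207), with its slot running nearly along image rows and the dish at (404,182). The pose was still settling, so I take one still picture and measure.

```bash
python3 - <<'E'
from h import *
snap('wrist','wl2'); s=monitor.read_state(); print(s['eef_pos'],s['tool_rot'],s['qd'].round(2))
for f in('wl','wl2'):
    p=load(f)[0];hsv=cv2.cvtColor(p,cv2.COLOR_RGB2HSV)
    X=pts(f)
    m=((hsv[...,1]>150)&(hsv[...,2]>150)&(hsv[...,0]>15)&(hsv[...,0]<32)).astype(np.uint8); m[:170]=0;m[245:]=0;m[:,:290]=0;m[:,360:]=0
    c=max(cv2.findContours(m,0,1)[0],key=cv2.contourArea); h=cv2.convexHull(c)
    (cu,cv_),r=cv2.minEnclosingCircle(h); e=cv2.fitEllipse(h); print(f,'brass',cu,cv_,r,e,ray(f,cu,cv_,90).round(2),ray(f,*e[0],90).round(2))
    hm=np.zeros_like(m);cv2.drawContours(hm,[h],-1,1,-1)
    d=(hm>0)&(m==0); d&=cv2.erode(hm,np.ones((3,3)))>0
    v,u=np.nonzero(d);P=np.array([ray(f,a,b,90)[:2] for a,b in zip(u,v)])
    if len(P)>4:
        q=P-P.mean(0);w,V=np.linalg.eigh(q.T@q);a=V[:,1];print('slot',len(P),P.mean(0),np.sqrt(w/len(P)),np.degrees(np.arctan2(-a[0],a[1])))
    # box top
    mb=(abs(X[...,2]-85)<4)&(np.arange(640)>200)&(np.arange(480)[:,None]<290);k,l,st,c=cv2.connectedComponentsWithStats(mb.astype(np.uint8));i=1+st[1:,4].argmax()
    print(st[i],X[l==i].mean(0),cv2.minAreaRect(X[l==i][:,:2].astype(np.float32)))
p=cv2.imread('pics/wl2.png')[175:240,290:360];cv2.imwrite('pics/c2.png',cv2.resize(p,None,fx=8,fy=8,interpolation=cv2.INTER_CUBIC))
E
```

```text
[537.90710569 166.4951513  249.95496671] [-3.14086243e+00  4.62349405e-04  1.73134212e+00] [ 0.01 -0.   -0.03 -0.    0.02 -0.    0.08]
wl brass 323.6716003417969 207.2869873046875 18.089649200439453 ((323.40533447265625, 207.29812622070312), (33.56276321411133, 36.10077667236328), 173.32504272460938) [537.93 166.85  90.  ] [537.68 166.8   90.  ]
slot 123 [537.59940614 168.02754711] [2.43573071 4.62906277] 8.591132915401024
[  249   114   201   167 21815] [559.81258628 175.5932527   85.18846126] ((566.381591796875, 174.3186492919922), (180.58079528808594, 140.6131134033203), 16.281208038330078)
wl2 brass 323.6881103515625 207.410888671875 18.203258514404297 ((323.3681945800781, 207.39515686035156), (33.28422927856445, 36.25389862060547), 171.8151397705078) [537.91 166.83  90.  ] [537.61 166.8   90.  ]
slot 121 [537.34879612 167.85957405] [2.29307034 4.56020787] 18.209919206509568
[  249   114   202   167 21803] [559.78862751 175.60302326  85.18566596] ((566.5006103515625, 174.4509735107422), (180.69549560546875, 140.48233032226562), 16.356794357299805)
```

View pics/c2.png

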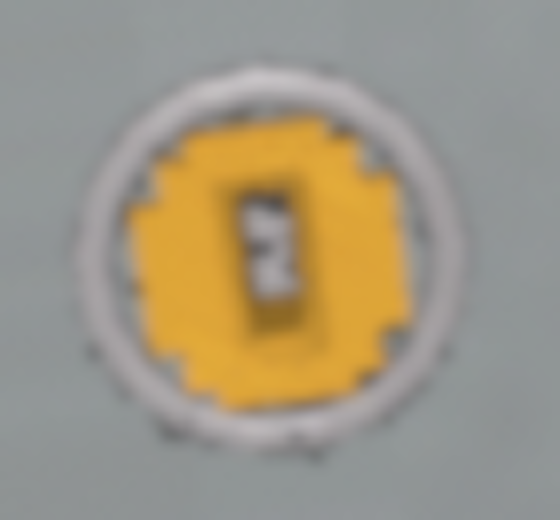

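The slot is centred in the plug with its long axis vertical in the image, tilted a few degrees, which matches the box yaw of 16.4°. Lock at about (537.8, 166.6). Next I move above the key.

Call:
arm_command(series=[100,-4,0,0,0,100,-8,-0.1,0,0,100,-12,-0.1,0,0,100,-16.1,-0.2,0,0,100,-20.1,-0.2,0,0])

```text
clock: 2.33
eef_pos: [568.1, -34.1, 250.3]
tool_rot: [-3.141, -0.0, 1.735]
force: [0.6, 0.5, -0.5]
width: 85.3
gripper_force: 0.0
```

Call:
arm_command(series=[100,-5,0,0,0,100,-10,-0.1,0,0,100,-15,-0.1,0,0,100,-20.1,-0.2,0,0,100,-20.1,-0.2,0,0])

```text
clock: 2.75
eef_pos: [598.1, -234.7, 250.2]
tool_rot: [-3.141, 0.001, 1.732]
force: [1.1, 0.2, -0.3]
width: 85.7
gripper_force: 0.0
```

Call:
arm_command(series=[100,0,0,0,0,100,0,0,0,0,100,0,0,0,0,100,0,0,0,0,100,0,0,0,0])

```text
clock: 3.17
eef_pos: [598.9, -228.9, 250.2]
tool_rot: [3.141, -0.001, 1.735]
force: [0.5, 0.5, 0.1]
width: 85.1
gripper_force: 0.0
```

```bash
python3 - <<'E'
from h import *
snap('wrist','wk'); s=monitor.read_state(); print(s['eef_pos'],s['tool_rot'],s['qpos'].round(2),s['qd'].round(2))
X=pts('wk');p=load('wk')[0]
m=(p.max(2)<60)&(X[...,2]>150)&(X[...,2]<182)
k,l,t,c=cv2.connectedComponentsWithStats(m.astype(np.uint8))
for i in range(1,k):
    if t[i,4]>30:
        P=X[l==i]; T=P[P[:,2]>163]
        print(t[i],c[i].round(1),P.mean(0).round(1),P.max(0).round(1),ray('wk',*c[i],166.5).round(1)); 
        if len(T)>10: print('top',T.mean(0).round(1),cv2.minAreaRect(T[:,:2].astype(np.float32)))
E
```

```text
[ 598.8676746  -229.14423899  250.3557131 ] [ 3.14138239e+00 -8.47882581e-04  1.73441780e+00] [ 0.08  0.6   0.42  1.49 -0.26  1.11  0.71] [ 0.  0.  0. -0. -0.  0. -0.]
[315  46  17  37 292] [323.7  71.3] [ 581.  -120.6  165.5] [ 585.9 -104.8  168.6] [ 581.  -120.6  166.5]
top [ 580.9 -120.   166.4] ((579.69873046875, -115.74881744384766), (10.550010681152344, 20.54441261291504), 9.753607749938965)
[313 212  16  38 483] [321.  230.6] [ 596.9 -229.3  165.4] [ 603.5 -218.1  168.5] [ 596.9 -228.9  166.5]
top [ 597.1 -230.6  166.4] ((596.90087890625, -231.2938690185547), (11.387887954711914, 25.06780242919922), 8.771468162536621)
```

View pics/wk.png

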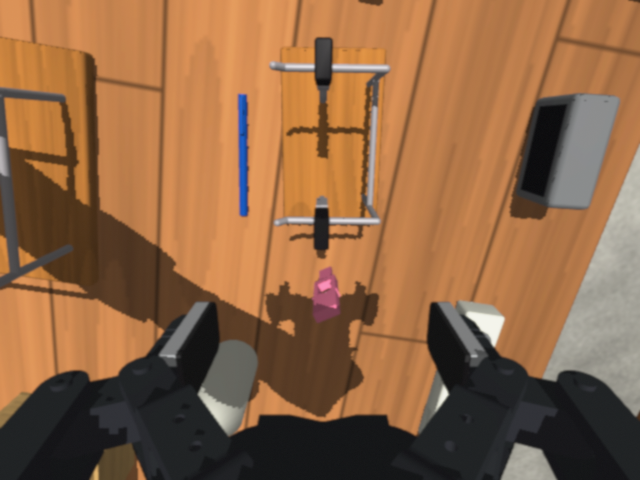

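Key head at (321,230) in the image gives (597,-231), yaw 8.8°; opener at (324,60); pink key at (326,293), below finger height. Descend and grip.

Call:
arm_command(series=[100,-0.1,-0.1,3,0.6,100,-0.2,-0.2,6,0.6,100,-0.2,-0.2,8.5,0.6,100,-0.2,-0.2,10.5,0.6,100,-0.2,-0.2,11.2,0.6])

```text
clock: 3.63
eef_pos: [595.1, -231.0, 135.1]
tool_rot: [-3.137, -0.003, 1.723]
force: [-0.0, 0.7, -0.6]
width: 85.4
gripper_force: 0.0
```

Call:
arm_command(series=[60,0,0,0,0,30,0,0,0,0,0,0,0,0,0,0,0,0,0,0,0,0,0,0,0])

```text
clock: 4.05
eef_pos: [597.7, -233.6, 139.7]
tool_rot: [3.14, 0.001, 1.721]
force: [0.8, 0.0, -0.4]
width: 25.7
gripper_force: 0.0
```

Call:
arm_command(series=[0,0,0,0,0,0,0,0,0,0,0,0,0,0,0,0,0,0,0,0,0,0,0,0,0])

```text
clock: 4.47
eef_pos: [596.8, -233.3, 138.3]
tool_rot: [-3.142, -0.0, 1.721]
force: [-0.4, -0.1, -0.1]
width: -0.0
gripper_force: 0.0
```

Width 0 with no force, so the grasp missed. Look.

```bash
python3 - <<'E'
from h import *
snap('wrist','g1');snap('side','g1s');s=monitor.read_state();print(s['eef_pos'],s['width'],s['gripper_force'])
a=cv2.imread('pics/g1.png')[100:460,130:510];b=cv2.imread('pics/g1s.png')[180:310,360:490]
cv2.imwrite('pics/g.png',np.hstack([cv2.resize(a,(400,379)),cv2.resize(b,(379,379),interpolation=cv2.INTER_CUBIC)]))
E
```

```text
[ 596.85075893 -233.31011684  138.22008455] 0.02155476417088057 0.0
```

View pics/g.png

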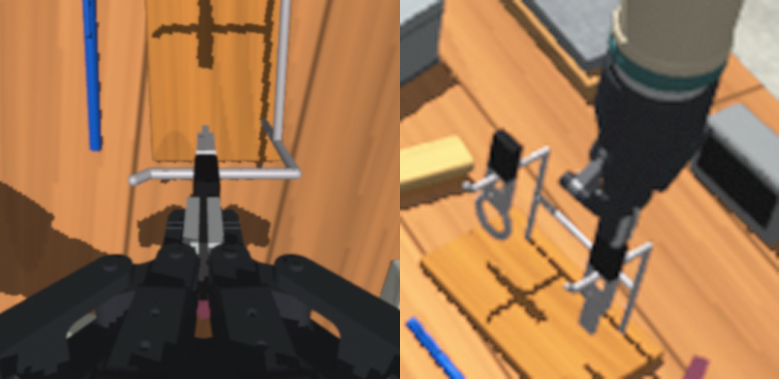

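The fingers shut without touching the head. In the left crop the black head is at (205,165) with the pads' ends at (205,190), so I check in depth where the fingertips really are.

```bash
python3 - <<'E'
from h import *
X=pts('g1');p=load('g1')[0]
for r in range(215,400,8): print(r,*[ (X[r,c].round(0).tolist(),p[r,c].tolist()) for c in (318,325,332)])
X=pts('g1s');p=load('g1s')[0]
for r in range(230,290,5): print(r,*[ (X[r,c].round(0).tolist(),p[r,c].max()) for c in (424,430,436)])
E
```

```text
215 ([592.0, -232.0, 14.0], [212, 136, 64]) ([598.0, -231.0, 14.0], [213, 138, 63]) ([604.0, -230.0, 14.0], [198, 128, 61])
223 ([593.0, -239.0, 14.0], [210, 135, 64]) ([596.0, -224.0, 66.0], [117, 115, 116]) ([605.0, -237.0, 14.0], [199, 128, 61])
231 ([591.0, -220.0, 103.0], [129, 115, 110]) ([595.0, -219.0, 103.0], [117, 114, 115]) ([600.0, -218.0, 102.0], [133, 119, 113])
239 ([591.0, -219.0, 120.0], [126, 116, 112]) ([595.0, -219.0, 120.0], [117, 115, 116]) ([599.0, -218.0, 119.0], [120, 116, 116])
247 ([592.0, -219.0, 133.0], [67, 63, 63]) ([595.0, -219.0, 133.0], [57, 56, 57]) ([599.0, -218.0, 133.0], [60, 58, 59])
255 ([592.0, -219.0, 146.0], [21, 20, 21]) ([595.0, -219.0, 144.0], [21, 19, 21]) ([599.0, -218.0, 145.0], [22, 20, 21])
263 ([592.0, -220.0, 155.0], [22, 20, 23]) ([595.0, -219.0, 156.0], [22, 20, 22]) ([598.0, -218.0, 156.0], [21, 19, 21])
271 ([592.0, -219.0, 165.0], [24, 23, 24]) ([595.0, -219.0, 165.0], [20, 19, 20]) ([598.0, -219.0, 164.0], [22, 21, 22])
279 ([592.0, -223.0, 166.0], [31, 29, 31]) ([596.0, -222.0, 166.0], [31, 29, 31]) ([599.0, -222.0, 166.0], 
[... 2607 characters left out ...]
0], np.uint8(233)) ([585.0, -236.0, 187.0], np.uint8(33)) ([596.0, -242.0, 188.0], np.uint8(99))
265 ([679.0, -129.0, 3.0], np.uint8(182)) ([594.0, -231.0, 160.0], np.uint8(22)) ([599.0, -243.0, 170.0], np.uint8(24))
270 ([592.0, -220.0, 131.0], np.uint8(124)) ([596.0, -234.0, 144.0], np.uint8(21)) ([603.0, -244.0, 152.0], np.uint8(85))
275 ([585.0, -231.0, 129.0], np.uint8(200)) ([596.0, -238.0, 131.0], np.uint8(48)) ([644.0, -210.0, 74.0], np.uint8(215))
280 ([594.0, -226.0, 101.0], np.uint8(106)) ([597.0, -241.0, 117.0], np.uint8(95)) ([677.0, -184.0, 6.0], np.uint8(193))
285 ([596.0, -228.0, 83.0], np.uint8(93)) ([597.0, -246.0, 104.0], np.uint8(95)) ([671.0, -195.0, 2.0], np.uint8(230))
```

Depth settles it: the pads' ends are at z of about 169 while the reported TCP z is 138. The real fingertips end about 31 mm short of the reported TCP, just above the head (top 166), with x/y correct to 1-2 mm. I'll use that correction: open, go 29 mm lower, and close.

Call:
arm_command(series=[50,0,0,0,0,100,0,0,0,0,100,0,0,0,0,100,0,0,0,0,100,0,0,0,0])

```text
clock: 4.98
eef_pos: [596.8, -233.3, 138.3]
tool_rot: [-3.142, 0.0, 1.721]
force: [-0.2, -0.0, -0.1]
width: 60.1
gripper_force: 0.0
```

Call:
arm_command(series=[100,0.2,0,0.7,0,100,0.2,0,1.4,0,100,0.2,0,2,0,100,0.2,0,2.5,0,100,0.2,0,2.9,0])

```text
clock: 5.4
eef_pos: [596.1, -231.1, 108.1]
tool_rot: [-3.14, -0.001, 1.721]
force: [-1.0, -0.1, 0.0]
width: 85.0
gripper_force: 0.0
```

Call:
arm_command(series=[60,0,0,0,0,30,0,0,0,0,0,0,0,0,0,0,0,0,0,0,0,0,0,0,0])

```text
clock: 5.82
eef_pos: [596.8, -231.5, 109.6]
tool_rot: [3.141, 0.0, 1.721]
force: [0.9, -0.8, 0.3]
width: 25.5
gripper_force: 0.0
```

Call:
arm_command(series=[0,0,0,0,0,0,0,0,0,0,0,0,0,0,0,0,0,0,0,0,0,0,0,0,0])

```text
clock: 6.23
eef_pos: [596.9, -231.4, 109.6]
tool_rot: [3.141, 0.0, 1.721]
force: [-0.6, -0.1, 3.2]
width: 10.9
gripper_force: 61.9
```

Gripped (10.9 mm, 62 N). Raise 16 mm, then draw along tool -y.

Call:
arm_command(series=[0,0,0,-0.4,0,0,0,0,-0.8,0,0,0,0,-1.2,0,0,0,0,-1.6,0,0,0,0,-1.6,0])

```text
clock: 6.65
eef_pos: [597.1, -231.7, 126.3]
tool_rot: [3.14, 0.001, 1.721]
force: [0.4, 0.1, -0.5]
width: 10.9
gripper_force: 61.6
```

Call:
arm_command(series=[0,0,-0.3,0,0,0,0,-0.8,0,0,0,0,-1.5,0,0,0,0,-2.4,0,0,0,0,-3.4,0,0])

```text
clock: 7.07
eef_pos: [561.7, -236.5, 125.1]
tool_rot: [-3.141, -0.0, 1.721]
force: [0.3, -0.4, -0.3]
width: 10.7
gripper_force: 61.6
```

Call:
arm_command(series=[0,0,-1.2,0,0,0,0,-2.4,0,0,0,0,-3.6,0,0,0,0,-4.8,0,0,0,0,-5.6,0,0])

```text
clock: 7.48
eef_pos: [505.1, -245.3, 125.4]
tool_rot: [-3.14, -0.0, 1.719]
force: [0.3, 0.4, 0.1]
width: 10.8
gripper_force: 61.6
```

```bash
python3 - <<'E'
from h import *
snap('wrist','k2');snap('side','k2s');s=monitor.read_state();print(s['eef_pos'],s['tool_rot'],s['width'],s['gripper_force'],s['force'])
a=cv2.imread('pics/k2.png')[100:460,130:510];b=cv2.imread('pics/k2s.png')[180:310,330:460]
cv2.imwrite('pics/g2.png',np.hstack([cv2.resize(a,(400,379)),cv2.resize(b,(379,379),interpolation=cv2.INTER_CUBIC)]))
E
```

```text
[ 505.37969248 -245.44195687  125.47876553] [-3.14033087e+00 -4.27276689e-04  1.71849069e+00] 10.869297208149407 61.59016728401184 [ 0.59850081  0.95932662 -1.29967404]
```

View pics/g2.png

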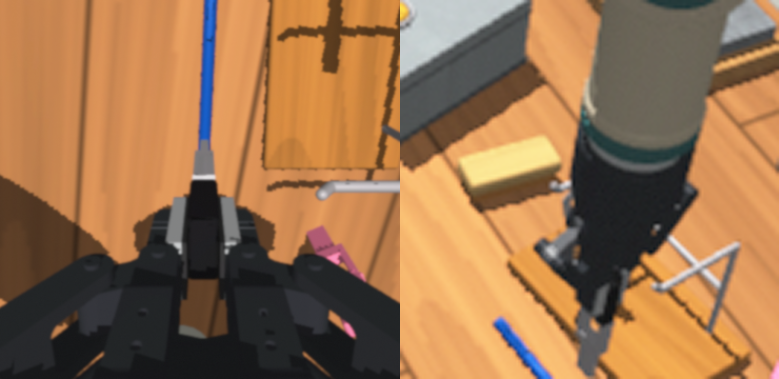

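The key is held straight, blade down at (205,155) in the left crop, and clear of the hook; the opener is still in place. I check the key's pose in the tool, then carry it.

Call:
arm_command(series=[0,0,0,-1.2,0,0,0,0,-2.6,0,0,1,0,-4.2,0,0,2.5,0,-5.6,0,0,4.3,0,-6.5,0])

```text
clock: 8.0
eef_pos: [502.3, -203.1, 191.7]
tool_rot: [3.139, 0.002, 1.719]
force: [0.6, 0.6, -1.5]
width: 10.9
gripper_force: 61.5
```

Call:
arm_command(series=[0,3,0.4,0,0,0,6.5,0.8,0,0,0,10.5,1.6,0,0,0,14.3,2.4,0,0,0,18,3.2,0,0])

```text
clock: 8.42
eef_pos: [506.2, -17.1, 190.5]
tool_rot: [3.141, -0.0, 1.721]
force: [0.8, 0.2, -0.9]
width: 11.2
gripper_force: 61.6
```

Call:
arm_command(series=[0,3.8,1.2,0,-1.5,0,7.6,2.4,0,-3,0,11.2,3.6,0,-5,0,14.5,4.8,0,-7,0,17,5.8,0,-7.9])

```text
clock: 8.83
eef_pos: [538.0, 162.1, 190.3]
tool_rot: [3.14, -0.002, 1.864]
force: [0.2, -0.8, -1.1]
width: 10.6
gripper_force: 61.6
```

Call:
arm_command(series=[0,0,0,0,0,0,0,0,0,0,0,0,0,0,0,0,0,0,0,0,0,0,0,0,0])

```text
clock: 9.25
eef_pos: [537.9, 155.7, 190.5]
tool_rot: [3.142, 0.0, 1.856]
force: [-0.6, -1.1, -0.1]
width: 10.9
gripper_force: 61.5
```

```bash
cat > km.py <<'E'
from h import *
import sys
f=sys.argv[1]; snap('wrist',f); s=monitor.read_state(); e=s['eef_pos']; yw=s['tool_rot'][2]
print(s['clock'],e.round(2),np.round(s['tool_rot'],4),np.degrees(yw),s['force'].round(1),s['width'],s['gripper_force'])
T=np.array([[np.cos(yw),np.sin(yw),0],[np.sin(yw),-np.cos(yw),0],[0,0,-1]])
X=(pts(f)-e)@T   # tool coords
h=X[...,2]       # below reported TCP
for lo,hi in((-50,-30),(-30,-15),(0,8),(12,18),(20,30),(30,40),(40,50)):
    m=(h>lo)&(h<hi)&(abs(X[...,1])<12)&(X[...,0]>2)&(X[...,0]<20)
    if m.sum()>5: P=X[m]; print(lo,hi,m.sum(),'front x',np.median(P[:,0]).round(2),'y',np.percentile(P[:,1],[3,50,97]).round(2))
E
python3 km.py k3
```

```text
9.3 [537.84 155.88 190.47] [-3.1416e+00  3.0000e-04  1.8565e+00] 106.36972302223192 [-0.4 -0.1 -0.5] 11.01651323736272 61.54360055923462
-50 -30 1062 front x 11.98 y [-11.18  -0.5   10.46]
-30 -15 306 front x 12.53 y [-5.93 -0.5   4.89]
0 8 99 front x 12.53 y [-5.19 -0.5   4.25]
12 18 64 front x 12.5 y [-4.91 -0.22  4.5 ]
30 40 25 front x 7.5 y [-2.38 -0.5   1.98]
40 50 37 front x 7.42 y [-2.44  0.13  2.09]
```

Key is upright in the grip, centred at tool (-0.5, -0.3) mm, tip 55 mm under the reported TCP. Move over the slot and down to about 5 mm above.

Call:
arm_command(series=[0,0.5,0.1,0,0,0,1.07,0.32,0.5,0,0,1.07,0.32,1.5,0,0,1.07,0.32,2.8,0,0,1.07,0.32,3.9,0])

```text
clock: 9.72
eef_pos: [537.3, 168.8, 149.8]
tool_rot: [-3.141, -0.0, 1.86]
force: [-1.1, 0.6, -0.9]
width: 11.1
gripper_force: 61.6
```

Call:
arm_command(series=[0,0,0,0,0,0,0,0,0,0,0,0,0,0,0,0,0,0,0,0,0,0,0,0,0])

```text
clock: 10.13
eef_pos: [538.3, 168.5, 151.8]
tool_rot: [3.14, -0.0, 1.859]
force: [-0.6, 0.2, -0.8]
width: 11.0
gripper_force: 61.5
```

```bash
python3 km.py k4; python3 - <<'E'
from h import *
s=cv2.imread('pics/k4.png')[180:330,230:420];cv2.imwrite('pics/c4.png',cv2.resize(s,None,fx=4,fy=4,interpolation=cv2.INTER_CUBIC))
E
```

```text
10.1833 [538.24 168.51 151.87] [ 3.1405e+00 -1.0000e-04  1.8587e+00] 106.49771149555947 [ 0.5  0.2 -0.6] 10.617804098910673 61.54743432998657
-50 -30 1061 front x 12.05 y [-11.15  -0.46  10.5 ]
-30 -15 313 front x 12.69 y [-5.83 -0.44  4.91]
0 8 101 front x 12.66 y [-5.12 -0.41  4.31]
12 18 61 front x 12.64 y [-4.87 -0.39  4.62]
30 40 25 front x 7.62 y [-2.23  0.24  2.13]
40 50 39 front x 7.6 y [-2.3  -0.36  2.23]
```

View pics/c4.png

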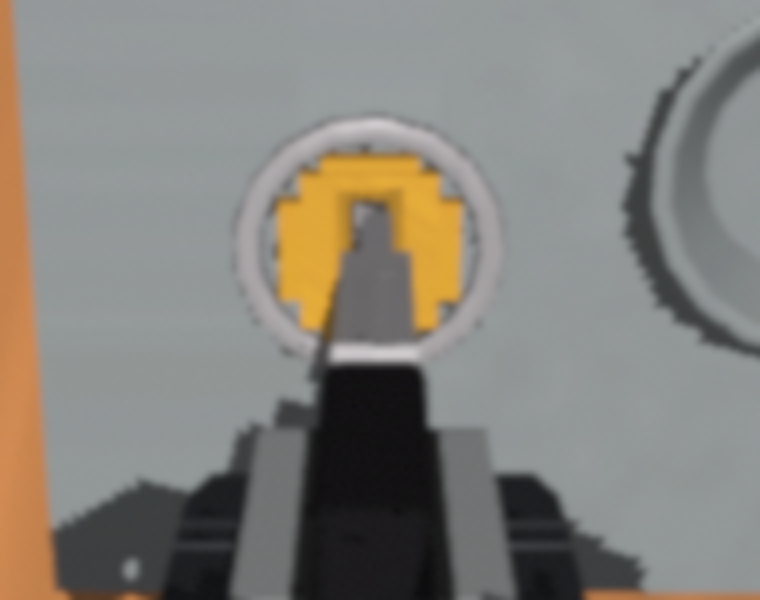

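The key tip is over the slot, slightly too far along +tool x: slot end at crop (372,205), blade at (372,230). I use the collar's edges (left 236, right 503, top 113 in the crop) to get the lock centre in the same view.

```bash
python3 - <<'E'
from h import *
f=lambda u,v,z:ray('k4',230+(u-1.5)/4,180+(v-1.5)/4,z)
L,R_,U=f(236,240,87),f(503,240,87),f(369.5,113,88.5)
print(L,R_,U,np.linalg.norm(R_-L))
tx=np.array([-.284,.959]);ty=np.array([.959,.284])
mid=(L+R_)[:2]/2; print('mid',mid); e=np.array([538.24,168.51])
print('lock in tool: y',(mid-e)@ty,'x from top edge',(U[:2]-e)@tx-24)
a,b=f(351,195,90),f(400,195,90); print('slot sides y',(a[:2]-e)@ty,(b[:2]-e)@ty); 
t=f(375,192,90); print('slot end x',(t[:2]-e)@tx)
E
```

```text
[515.01833769 160.94203394  87.        ] [559.86893104 174.18655322  87.        ] [530.9089299  189.73086716  88.5       ] 46.76529711805695
mid [537.44363436 167.56429358]
lock in tool: y -1.032295269168412 x from top edge -1.567164484107483
slot sides y -4.18726991931102 4.205598818720122
slot end x 8.942741040055155
```

Call:
arm_command(series=[0,-0.09,-0.04,0.1,0,0,-0.09,-0.04,0.3,0,0,-0.09,-0.04,0.6,0,0,-0.09,-0.04,0.9,0,0,-0.09,-0.04,1.1,0])

```text
clock: 10.6
eef_pos: [537.4, 167.4, 139.8]
tool_rot: [-3.141, 0.0, 1.859]
force: [-0.2, 0.5, -0.8]
width: 10.9
gripper_force: 61.5
```

Call:
arm_command(series=[0,0,0,0,0,0,0,0,0,0,0,0,0,0,0,0,0,0,0,0,0,0,0,0,0])

```text
clock: 11.02
eef_pos: [537.8, 167.5, 140.4]
tool_rot: [3.141, -0.0, 1.859]
force: [0.3, -0.7, -1.0]
width: 10.9
gripper_force: 61.5
```

In the slot (4.7 mm deep, no contact force). Continue down to the pins.

Call:
arm_command(series=[0,0,0,0.3,0,0,0,0,0.6,0,0,0,0,0.8,0,0,0,0,1.0,0,0,0,0,1.0,0])

```text
clock: 11.43
eef_pos: [537.6, 167.4, 130.0]
tool_rot: [-3.141, -0.0, 1.859]
force: [-0.7, 0.3, -0.7]
width: 11.2
gripper_force: 61.6
```

Call:
arm_command(series=[0,0,0,0.2,0,0,0,0,0.4,0,0,0,0,0.6,0,0,0,0,0.8,0,0,0,0,0.9,0])

```text
clock: 11.85
eef_pos: [537.8, 167.5, 121.8]
tool_rot: [3.141, -0.0, 1.859]
force: [-1.8, 0.2, 9.0]
width: 11.2
gripper_force: 63.0
```

Call:
arm_command(series=[0,0,0,0.2,0,0,0,0,0.4,0,0,0,0,0.6,0,0,0,0,0.8,0,0,0,0,1.0,0])

```text
clock: 12.27
eef_pos: [537.9, 167.4, 112.1]
tool_rot: [3.141, -0.0, 1.859]
force: [-2.5, 0.3, 10.6]
width: 10.8
gripper_force: 63.2
```

Call:
arm_command(series=[0,0,0,0.1,0,0,0,0,0.2,0,0,0,0,0.3,0,0,0,0,0.4,0,0,0,0,0.4,0])

```text
clock: 12.68
eef_pos: [538.1, 167.5, 109.1]
tool_rot: [3.14, -0.001, 1.859]
force: [-4.2, -1.5, 16.9]
width: 11.2
gripper_force: 64.2
```

```bash
python3 km.py k5
```

```text
12.7333 [538.07 167.5  109.15] [ 3.1404e+00 -8.0000e-04  1.8586e+00] 106.48869895445658 [-4.5 -0.9 17.4] 11.048803898761578 64.18357014656067
-50 -30 1053 front x 12.07 y [-11.19  -0.52  10.52]
-30 -15 318 front x 12.69 y [-5.96 -0.5   4.58]
0 8 100 front x 12.69 y [-5.21 -0.46  4.19]
12 18 84 front x 12.68 y [-8.98 -0.45  8.1 ]
20 30 332 front x 15.83 y [-11.75   0.14  11.64]
```

Call:
arm_command(series=[0,0,0,0.1,0,0,0,-0.03,0.2,0,0,0,-0.03,0.2,0,0,0,-0.03,0.2,0,0,0,-0.03,0.2,0])

```text
clock: 13.15
eef_pos: [538.3, 167.5, 109.0]
tool_rot: [3.139, -0.001, 1.858]
force: [-6.9, -0.9, 30.8]
width: 11.1
gripper_force: 66.2
```

Call:
arm_command(series=[0,0,0,0,3,0,0,0,0,7,0,0,0,0,12,0,0,0,0,17,0,0,0,0,22])

```text
clock: 13.57
eef_pos: [538.7, 167.7, 109.0]
tool_rot: [3.139, -0.003, 1.471]
force: [-5.6, -1.4, 30.0]
width: 11.0
gripper_force: 66.0
```

Seated hard (z stays at 109.0 as the force rises). Keep turning.

Call:
arm_command(series=[0,0,-0.05,0,5,0,0,-0.05,0,10,0,0,-0.05,0,15,0,0,-0.05,0,20,0,0,-0.05,0,24])

```text
clock: 13.98
eef_pos: [539.2, 167.7, 109.0]
tool_rot: [3.139, -0.005, 1.052]
force: [-4.9, -0.9, 27.3]
width: 10.8
gripper_force: 65.8
```

Call:
arm_command(series=[0,0,0,0,5,0,0,0,0,10,0,0,0,0,15,0,0,0,0,20,0,0,0,0,24])

```text
clock: 14.4
eef_pos: [539.7, 167.5, 109.0]
tool_rot: [3.14, -0.006, 0.633]
force: [-4.0, -0.5, 27.8]
width: 10.8
gripper_force: 65.8
```

```bash
python3 km.py k6; python3 -c "
from h import *
s=monitor.read_state();print(s['torque'],s['qpos'].round(2))"
```

```text
14.45 [539.75 167.44 108.97] [ 3.1398 -0.0059  0.6304] 36.11725545617275 [-5.4 -1.3 29.3] 11.003525572552187 65.98528504371643
-50 -30 1057 front x 11.06 y [-11.23  -0.56  10.41]
-30 -15 302 front x 11.64 y [-5.96 -0.76  4.59]
0 8 97 front x 11.61 y [-5.19 -0.45  4.24]
12 18 114 front x 11.4 y [-11.19  -0.98   9.96]
20 30 336 front x 15.37 y [-11.76   0.16  11.72]
[-0.12771294  1.30747043  0.07108049] [-0.76  0.72  0.67  1.86 -0.63  0.77 -0.69]
```

Call:
arm_command(series=[0,0,0,0,5,0,0,0,0,10,0,0,0,0,15,0,0,0,0,19,0,0,0,0,23])

```text
clock: 14.87
eef_pos: [540.0, 167.1, 109.0]
tool_rot: [-3.141, -0.007, 0.232]
force: [-3.1, -1.4, 27.0]
width: 11.0
gripper_force: 65.6
```

Call:
arm_command(series=[0,0,0,0,0,0,0,0,0,0,0,0,0,0,0,0,0,0,0,0,0,0,0,0,0])

```text
clock: 15.28
eef_pos: [540.0, 167.1, 109.0]
tool_rot: [-3.141, -0.007, 0.236]
force: [-3.3, -0.5, 27.8]
width: 10.9
gripper_force: 65.8
```

```bash
python3 km.py k7; python3 - <<'E'
from h import *
s=monitor.read_state();print(s['torque'],s['qd'].round(3))
i=cv2.imread('pics/k7.png')[180:330,230:420];cv2.imwrite('pics/c7.png',cv2.resize(i,None,fx=4,fy=4,interpolation=cv2.INTER_CUBIC))
E
```

```text
15.3333 [539.96 167.09 108.99] [-3.1411 -0.0065  0.2355] 13.493135305531288 [-3.7 -0.  27. ] 10.685841928299379 65.81238269805908
-50 -30 1049 front x 10.86 y [-11.15  -0.24  10.79]
-30 -15 315 front x 11.5 y [-5.61 -0.22  5.1 ]
0 8 93 front x 11.47 y [-4.95 -0.2   4.53]
12 18 94 front x 11.29 y [-9.79  0.37 10.08]
20 30 341 front x 15.35 y [-11.25  -0.18  11.76]
[-0.22886538  0.96447288  0.13065335] [-0.     0.001  0.001  0.002  0.002 -0.     0.001]
```

View pics/c7.png

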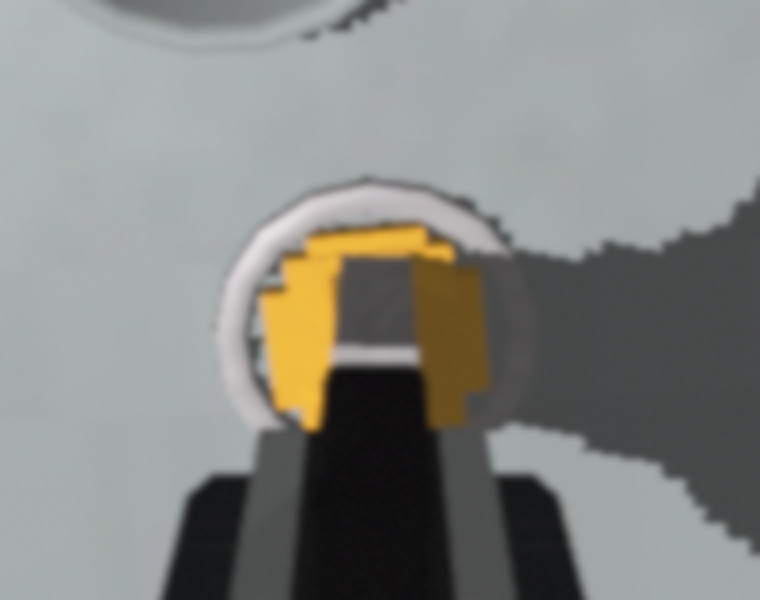

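The shoulder sits on the plug at crop (375,300), the key has turned 93° with the tool, and the 0.13 N m moment matches the spring at a quarter turn. Hand in.

```bash
python3 -c "
from h import *
print(workorder.finish_job())"
```

```text
the job is handed in; nothing more can be done
None
```

The key is fully home in the lock and held about a quarter turn clockwise against the spring, still gripped, and the job is handed in at about 15 s of the 51 s; no verdict came back.

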